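# Build an optical stack by sliding the parts into the cell

### The job

Build the optical stack in the round cell of the assembly plate by sliding the parts over the plate without ever lifting them off it: first the plain spacer ring with the wide bore, then the solid glass blank, and last the slotted retaining ring with the narrow bore. Only when all three are lying in the cell, press gently on the retaining ring until the whole stack has gone down and you feel it come up hard against its stop, at or below the level of the plate: bear on it there with about 20 N for a moment, never with 50 N, and let go. Leave the petri dish and the vial that share the plate standing where they are.

Things in the scene. Friction and masses are not known exactly. Their poses are not given: they have to be found in the camera images.
- plate: fixed grey assembly plate, 230 x 260 mm, on feet; flat top 80 mm above the worktop. Origin on the axis of its round cell, at worktop height; x points to the fenced side (edges at x = -178 and +52 mm), y to the left looking along x (edges at +-130 mm). The cell is a vertical round bore of 76 mm, about 4 mm wider than the parts.
- fence_mid (a point): middle of the stop fence: top of its inner face, 38 mm from the cell axis towards +x. The fence is an aluminium arc on the plate round the cell's mouth, 6 mm high, 7 mm wide, from -48 to +48 degrees about +x; its inner face continues the bore upward. A part slid over the mouth, heading within 50 degrees of +x, runs against it and drops in.
- cell_mouth (a point): centre of the cell's mouth, level with the plate's top; axes as the plate. The three parts start on the plate about 125 mm from here on the -x side: one straight out along -x, one about 42 degrees to either side of that; which is which varies
- seat_axis (a point): point on the cell's axis 36 mm below the plate's top, fixed in the plate. The cell's floor (seat) lies above it: 23 to 26 mm below the plate's top at the start, differing each time. It is held by friction: it yields to a press of about 6 N on the stack, stays where it is pushed, and after 5 mm comes hard against a rigid stop. Lighter touches do not move it.
- spacer: plain aluminium spacer ring lying flat, 72 mm outside, bore 40 mm, 10 mm thick, 60 g; origin at the centre of its underside
- glass_blank: solid disc of pale milky glass without a bore or rim, lying flat, 72 mm diameter, 10 mm thick, 90 g; origin at the centre of its underside
- retaining_ring: aluminium retaining ring lying flat, 72 mm outside, bore only 24 mm, 8 mm thick, with four dark spanner slots at its bore, 70 g; origin at the centre of its underside. On top of the other two it first stands 2 to 5 mm above the plate; with the seat on its stop its top is flush to 3 mm below the plate's top
- petri_dish: bystander: petri dish, 61 mm diameter, 13 mm high, standing on the plate beside the cell, about 97 mm from its axis; origin at the centre of its underside
- vial: bystander: capped vial, 18 mm diameter, 58 mm high, standing on the plate on the other side of the cell, about 97 mm from its axis; origin at the centre of its underside

How it is judged:
By the outcome, as a careful person would: the job done as asked, in the order asked, and still so for the second after the job is handed in, with the robot touching nothing.
It also fails if it takes over 64 s, if anything falls off the work surface, if the arm or the gripper's body presses on something with over 40 N, if the wrist force passes 120 N, or if a joint passes its speed limit or range.

### The arm

A 6-joint arm with a two-finger parallel gripper is mounted at the origin on a cart in front of the work surface, level with it; the furniture and walls round the work are solid. World frame = base frame: x ahead of the robot, y to its left, z up, the work surface at z = 0. Lengths are in m, angles in rad, forces in N, time in s.
With the tool pointing down it reaches from about 0.375 to 0.9 m from the base axis. Payload 3.1 kg.
Tool frame: the origin (TCP) lies on the centre line of the jaws, within the pads' length; the fingertips stand 8 mm ahead of it and the grasp point (between the pads) lies 11 mm behind it; y points along the fingers, z is the direction in which the jaws open and shut, and the axes are right-handed (so a half turn about y gives the same grasp; the last joint's range is limited). The gripper opens to 85 mm and grips with 20 to 120 N. Pads are 22 mm wide; open, the fingers measure 114 mm over their backs; the gripper's body (76 mm by 85 mm) begins 54 mm behind the grasp point. The pads swing forward as they close: fully open they stand 13 mm farther back than shut.
Start: joints at [1.105, 0.527, 1.433, -0, 1.181, -0.178], TCP at [0.177, 0.599, 0.239] pointing down, gripper open.
Joint ranges: [-3.08, 3.08], [-0.75, 2.2], [0.22, 2.44], [-1.43, 4.57], [0, 2.65], [-2.85, 2.85]. Speed limits (rad/s): [2.79, 2.79, 3.14, 3.14, 3.14, 3.14].

### API

Orientations are given as a 3x3 rotation matrix whose columns are the frame's x, y, z axes.
In Python, from plant import observe, vision, job gives the robot as it stands. The module is installed in compiled form; this text tells all that it offers.
- The arm moves only by the tool carry_out, never from a script. Its argument "plan" is one flat list of numbers, 7 for each row, row after row: the turn, a rotation vector about the tool's x, y, z in rad, then the shift along the tool's x, y, z in mm, then the closure, from 0 (fully open) to 1 (shut). In form: [wx, wy, wz, dx, dy, dz, hand, wx, wy, wz, dx, dy, dz, hand, ...]. A call has 1 to 12 rows; each row shifts and turns the pose as measured when the row begins, along the tool's axes as they then stand; what a row does not reach is not made up. A row lasts 1/12 s, in which the tool goes at most 41.7 mm and 7.16 degrees, less where a joint would pass 70% of its speed; a pose out of reach is approached as far as the arm can. A call is refused whole if a number of a shift passes 41.7 or a number of a turn 0.125, either way. A call with a gripper value outside its range is refused whole. The fingers move at their own pace and stop on an object; the grip force is fixed at half the most. Time passes only in rows, so rows that do not move let the fingers close. It gives the time, the measured TCP pose, the force and the opening at its end, in the units of the state.
- observe(): the state, without advancing time (a new reading comes with each control period).
- vision.capture(name): name is "side" or "top"; returns a dict with "image" (480x640x3 uint8, red, green, blue), "camera_matrix" (3x3 intrinsics, pixels), "dist_coeffs" ([k1, k2, p1, p2, k3] as OpenCV has them; the pictures are not rectified), "R" (3x3) and "t" (3): a world point X has camera coordinates R X + t. Camera axes: x right, y down, z forward; pixel columns grow to the right and rows downward; lengths in m; the calibration is good to about 2 mm. A picture is of the moment at which its call begins. There is no depth.
- job.hand_in(): hands the job in, once; it reports no verdict.
The state is a dict: "clock": time; "joint_positions": joint angles; "joint_vel": joint speeds; "joint_efforts": joint torques, N m; "position": TCP position; "eef_rot": TCP orientation; "contact_force": force on the tool from outside, world axes, zero at the start; "ft_torque": the same for the moment, N m; "finger_gap": finger opening in m.
Only numpy, scipy, OpenCV 4.12 (cv2) and the standard library are available. Lean on these libraries where they do the work, as an engineer would, in place of code of your own. Each camera call takes 0.05 s, during which the arm holds its last target. There are 200 camera calls.

## Working session

There is one attempt and no reset: what is moved stays moved. The work goes in short steps, Python scripts to look and compute and a tool call to move; the robot and the scene stay as the last step left them, time stands still between calls to the robot, and variables do not carry over. Pictures are saved under pics/ and viewed, about 8 in all and at most 12, crops included, and the job is handed in when it is done.

Besides the shell and the picture viewer there is one more tool, called after "Emit:" in YAML: its name, and indented under it one key for each argument. carry_out: Moves the arm, as the interface text tells. Its arguments: {"type":"object","properties":{"plan":{"type":"array","items":{"type":"number"}}},"required":["plan"]}

```bash
mkdir -p pics; python3 - <<'E'
from plant import observe, vision
import cv2,pickle
s=observe()
for k in s: print(k,s[k])
d={}
for n in("top","side"):
    c=vision.capture(n); d[n]=c; cv2.imwrite(f"pics/{n}0.png",c["image"][:,:,::-1])
    print(n,c["camera_matrix"],c["dist_coeffs"],c["R"],c["t"])
pickle.dump(d,open("c0.pkl","wb"))
E
```

```text
clock 0.0
joint_positions [ 1.10550616e+00  5.28512254e-01  1.43391509e+00  1.31310776e-05
  1.18138414e+00 -1.78474116e-01]
joint_vel [-5.72431456e-04 -1.60403573e-03 -4.05968900e-05  6.57655080e-04
 -1.02153349e-03  3.38668225e-04]
joint_efforts [ 8.60961536e-04 -4.42347515e+01 -1.78026330e+01  2.64051351e-06
  8.49741278e-03 -6.13056613e-06]
position [0.17644493 0.59884449 0.23830121]
eef_rot [[ 9.59147855e-01 -1.00640467e-03  2.82903480e-01]
 [-2.82904979e-01 -1.97749617e-03  9.59145903e-01]
 [-4.05848362e-04 -9.99997538e-01 -2.18142811e-03]]
contact_force [ 0.015985   -0.24917433 -0.54864219]
ft_torque [-0.04946954 -0.09109044  0.01566867]
finger_gap 0.0853252713370736
top [[509.97454499   0.         330.31426667]
 [  0.         509.97454499 243.65637871]
 [  0.           0.           1.        ]] [-0.12723515  0.          0.          0.          0.        ] [[ 0.02409091 -0.99967617  0.00819619]
 [-0.99693011 -0.02463408 -0.07432044]
 [ 0.07449828 -0.00638058 -0.99720073]] [-0.06085372  0.60134141  0.90304977]
side [[573.96274829   0.         323.11243572]
 [  0.         573.96274829 231.17638491]
 [  0.           0.           1.        ]] [-0.11425697  0.          0.          0.          0.        ] [[ 0.91791745 -0.3966908   0.00799794]
 [-0.23095468 -0.55058805 -0.80219246]
 [ 0.32262594  0.73449929 -0.59701197]] [-0.56267985  0.18908025  0.71844207]
```

View pics/top0.png

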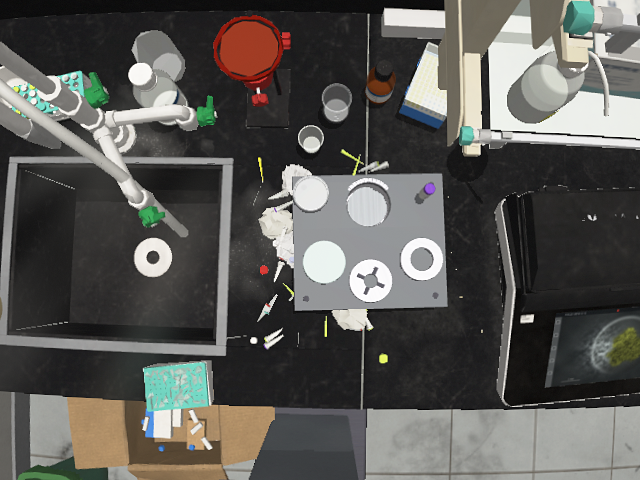

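View pics/side0.png

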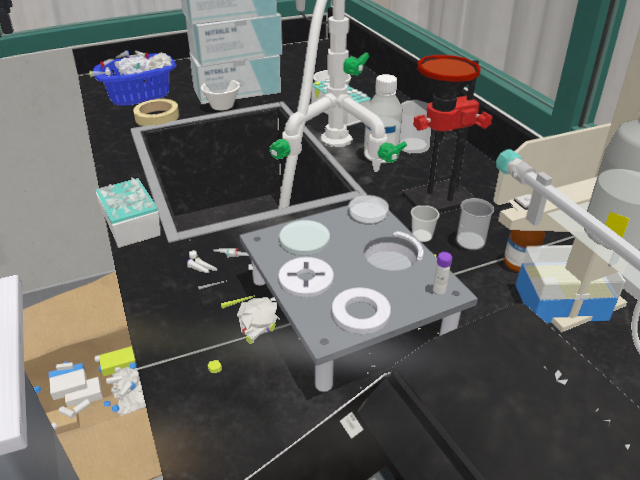

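The top view shows:
- the cell at about (368,205), with the fence above it, so +x is up in the image
- glass at (324,262), retaining ring at (371,281), spacer at (422,259)
- petri dish at (310,193), vial at (427,190)

The side view agrees with this.

```bash
cat > h.py <<'E'
import numpy as np,cv2
def ray(c,uv,z):
    K,D=np.array(c["camera_matrix"]),np.array(c["dist_coeffs"]);R,t=np.array(c["R"]),np.array(c["t"])
    p=cv2.undistortPoints(np.array(uv,float).reshape(-1,1,2),K,D).reshape(-1,2)
    d=np.c_[p,np.ones(len(p))]@R; o=-R.T@t
    return o+d*((z-o[2])/d[:,2])[:,None]
def proj(c,X):
    return cv2.projectPoints(np.array(X,float).reshape(-1,1,3),cv2.Rodrigues(np.array(c["R"]))[0],np.array(c["t"]),np.array(c["camera_matrix"]),np.array(c["dist_coeffs"]))[0].reshape(-1,2)
def blobs(c,zs,lo,hi,amin=150):
    "circle-ish bright blobs: fits circle to hull on plane z"
    m=cv2.inRange(c["image"],lo,hi); out=[]
    for k in cv2.findContours(m,cv2.RETR_EXTERNAL,cv2.CHAIN_APPROX_NONE)[0]:
        if cv2.contourArea(k)<amin: continue
        P=ray(c,k.reshape(-1,2),zs)[:,:2]*1000
        (x,y),r=cv2.minEnclosingCircle(P.astype(np.float32)); out.append((k.reshape(-1,2).mean(0).round(),round(x,1),round(y,1),round(r,1)))
    return out
E
python3 - <<'E'
import pickle;from h import *
d=pickle.load(open("c0.pkl","rb"))
for n in d:
    c=d[n];im=c["image"]
    print(n)
    for b in blobs(c,.09,(195,195,195),(255,255,255)):
        if 200<b[0][0]<480 and 160<b[0][1]<340: print(b)
c=d["top"];im=c["image"].astype(int)
# plate mask: grey
g=cv2.inRange(c["image"],(90,90,90),(150,150,155));g=cv2.morphologyEx(g,cv2.MORPH_OPEN,np.ones((5,5)))
k=max(cv2.findContours(g,cv2.RETR_EXTERNAL,cv2.CHAIN_APPROX_NONE)[0],key=cv2.contourArea)
P=ray(c,k.reshape(-1,2),.08)[:,:2]*1000
r=cv2.minAreaRect(P.astype(np.float32));print(r,cv2.boxPoints(r))
print(im[205,340:400:3].tolist()); print(im[170:245:3,368].tolist())
for u,v in((371,250),(324,262),(350,281)):print(im[v,u])
print(ray(c,[(368,205)],.08),ray(c,[(310,193)],.093))
E
```

```text
top
(array([353., 319.]), 473.2, -85.0, 35.7)
(array([370., 280.]), 537.7, -114.4, 36.1)
(array([324., 262.]), 567.4, -35.7, 35.5)
(array([421., 259.]), 576.1, -200.3, 36.1)
(array([281., 230.]), 612.3, 26.6, 56.5)
(array([367., 207.]), 660.5, -104.8, 35.4)
(array([298., 188.]), 683.3, 10.8, 50.5)
side
(array([254., 317.]), 456.6, -167.6, 34.4)
(array([361., 308.]), 576.8, -199.5, 36.3)
(array([305., 275.]), 537.4, -115.5, 36.4)
(array([304., 235.]), 567.8, -34.9, 35.7)
(array([369., 208.]), 683.7, -9.0, 33.8)
((556.8107299804688, -157.87464904785156), (201.32284545898438, 69.31124114990234), 63.322227478027344) [[ 480.65015  -232.2608  ]
 [ 542.5829   -263.37964 ]
 [ 632.9713    -83.488495]
 [ 571.0386    -52.36966 ]]
[[150, 151, 154], [150, 151, 154], [135, 134, 137], [211, 215, 217], [215, 219, 220], [210, 213, 215], [214, 217, 219], [205, 210, 210], [213, 217, 219], [209, 213, 214], [210, 215, 217], [205, 207, 211], [209, 212, 215], [208, 211, 214], [213, 215, 217], [217, 219, 222], [110, 108, 111], [143, 147, 148], [149, 152, 154], [149, 152, 154]]
[[5, 5, 7], [13, 11, 14], [147, 149, 151], [234, 232, 235], [106, 105, 108], [116, 114, 116], [215, 217, 219], [208, 210, 212], [206, 210, 212], [206, 210, 212], [206, 210, 211], [207, 209, 212], [206, 208, 210], [206, 208, 211], [208, 210, 211], [207, 209, 214], [208, 213, 214], [211, 214, 216], [212, 215, 219], [144, 147, 149], [147, 151, 154], [148, 151, 153], [148, 151, 154], [147, 150, 153], [147, 149, 153]]
[149 150 153]
[235 243 240]
[255 255 255]
[[ 0.66643805 -0.1088285   0.08      ]] [[ 0.68242375 -0.00929877  0.093     ]]
```

```bash
python3 - <<'E'
import pickle;from h import *
d=pickle.load(open("c0.pkl","rb"))
c=d["top"];im=c["image"]
g=cv2.inRange(im,(132,132,132),(165,165,168));g=cv2.morphologyEx(g,cv2.MORPH_OPEN,np.ones((3,3)))
k=max(cv2.findContours(g,cv2.RETR_EXTERNAL,cv2.CHAIN_APPROX_NONE)[0],key=cv2.contourArea)
P=ray(c,k.reshape(-1,2),.08)[:,:2]*1000
r=cv2.minAreaRect(P.astype(np.float32));print(r,cv2.boxPoints(r))
# mouth edge: radial grey->not grey around guess, lower (non-fence) half and sides
for n,g0 in(("top",(666,-111)),("side",(666,-111))):
    c=d[n];im=c["image"].astype(int).mean(2);Q=[]
    for a in np.radians(np.arange(60,301,6)):
        rr=np.arange(30,50,.5)
        X=np.c_[g0[0]+rr*np.cos(a),g0[1]+rr*np.sin(a),80+0*rr]/1000
        uv=proj(c,X).astype(np.float32)
        v=cv2.remap(im.astype(np.float32),uv[:,0],uv[:,1],cv2.INTER_LINEAR).ravel()
        o=np.where(abs(v-150)>9)[0]
        if len(o): Q.append(X[o[-1],:2]*1000) if rr[o[-1]]<46 else None
    Q=np.array(Q);A=np.c_[2*Q,np.ones(len(Q))];s=np.linalg.lstsq(A,(Q**2).sum(1),rcond=None)[0]
    R=np.sqrt(s[2]+s[0]**2+s[1]**2); print(n,len(Q),s[:2],R,np.std(np.hypot(*(Q-s[:2]).T)))
E
```

```text
((605.1159057617188, -112.08029174804688), (228.97262573242188, 258.91241455078125), 2.609998941421509) [[ 484.85327    12.028223]
 [ 496.64343  -246.6156  ]
 [ 725.37854  -236.18881 ]
 [ 713.5884     22.455017]]
top 41 [ 668.5404652  -109.51261506] 38.80555412643717 0.72938854767949
side 41 [ 668.73280282 -108.08428492] 38.74765470800147 0.5682731540930678
```

Emit:
carry_out:
  plan: [0, 0, 0, 20, 0, -24, 0.6, 0, 0, 0, 26, 0, -32, 0.6, 0, 0, 0, 26, 0, -32, 0.6, 0, 0, 0, 26, 0, -32, 0.6, 0, 0, 0, 26, 0, -32, 0.6, 0, 0, 0, 26, 0, -32, 0.6, 0, 0, 0, 26, 0, -32, 0.6, 0, 0, 0, 26, 0, -32, 0.6, 0, 0, 0, 26, 0, -32, 0.6, 0, 0, 0, 26, 0, -32, 0.6, 0, 0, 0, 26, 0, -32, 0.6, 0, 0, 0, 26, 0, -32, 0.6]

```text
clock: 1.1
position: [0.3632, 0.1506, 0.2338]
eef_rot: [[0.964, -0.003, 0.266], [-0.266, 0.001, 0.964], [-0.003, -1.0, 0.0]]
contact_force: [0.1, 0.9, -0.2]
finger_gap: 0.0341
```

Emit:
carry_out:
  plan: [0, 0, 0, 25, 0, -32, 0.6, 0, 0, 0, 25, 0, -32, 0.6, 0, 0, 0, 25, 0, -32, 0.6, 0, 0, 0, 25, 0, -32, 0.6, 0, 0, 0, 25, 0, -32, 0.6, 0, 0, 0, 25, 0, -32, 0.6, 0, 0, 0, 25, 0, -32, 0.6, 0, 0, 0, 25, 0, -31, 0.6, 0, 0, 0, 22, 0, -28, 0.6, 0, 0, 0, 18, 0, -22, 0.6, 0, -0.12, 0, 10, 0, -10, 0.6, 0, -0.12, 0, 0, 0, 0, 0.6]

```text
clock: 2.1
position: [0.5216, -0.2448, 0.2299]
eef_rot: [[0.999, -0.002, 0.035], [-0.035, -0.001, 0.999], [-0.002, -1.0, -0.001]]
contact_force: [0.4, 0.2, 0.7]
finger_gap: 0.034
```

Emit:
carry_out:
  plan: [0, -0.12, 0, 0, 10, 0, 0.6, 0, -0.12, 0, 0, 10, 0, 0.6, 0, -0.12, 0, 0, 10, 0, 0.6, 0, -0.12, 0, 0, 10, 0, 0.6, 0, -0.12, 0, 0, 10, 0, 0.6, 0, -0.12, 0, 0, 5, 0, 0.6, 0, -0.1, 0, 0, 5, 0, 0.6, 0, 0, 0, 0, 0, 0, 0.6]

```text
clock: 2.77
position: [0.5346, -0.2242, 0.1613]
eef_rot: [[0.722, -0.034, -0.691], [0.69, -0.048, 0.722], [-0.058, -0.998, -0.011]]
contact_force: [-0.3, 0.3, 0.7]
finger_gap: 0.0344
```

```bash
cat > go.py <<'E'
import sys,numpy as np;from plant import observe;from scipy.spatial.transform import Rotation as Ro
x,y,z,yaw=map(float,sys.argv[1:5]);s=observe();R=np.array(s["eef_rot"]);a=np.radians(yaw)
T=np.array([[np.cos(a),0,-np.sin(a)],[np.sin(a),0,np.cos(a)],[0,-1,0]])
p=np.array(s["position"])*1000
print("t",s["clock"],"pos",p.round(1),"yaw",np.degrees(np.arctan2(R[1,0],R[0,0])).round(1),"F",np.round(s["contact_force"],1))
print("rotvec",Ro.from_matrix(R.T@T).as_rotvec().round(3),"shift now",(R.T@(np.array([x,y,z])-p)).round(1),"shift after turn",(T.T@(np.array([x,y,z])-p)).round(1))
E
python3 go.py 531 -245 115 44.7
```

```text
t 2.7667 pos [ 534.6 -224.2  161.3] yaw 43.7 F [-0.3  0.3  0.7]
rotvec [ 0.01  -0.017 -0.058] shift now [-14.3  47.3 -12. ] shift after turn [-17.2  46.3 -12.2]
```

Emit:
carry_out:
  plan: [0.01, -0.02, -0.06, 0, 0, 0, 0.6, 0, 0, 0, -8, 10, -6, 0.6, 0, 0, 0, -8, 10, -6, 0.6, 0, 0, 0, 0, 13, 0, 0.6, 0, 0, 0, 0, 13, 0, 0.6, 0, 0, 0, 0, 0, 0, 0.6]

```text
clock: 3.27
position: [0.5403, -0.2294, 0.1105]
eef_rot: [[0.733, -0.021, -0.68], [0.679, -0.037, 0.734], [-0.04, -0.999, -0.013]]
contact_force: [-0.5, 0.0, 0.0]
finger_gap: 0.0344
```

```bash
python3 go.py 531 -245 92 44.7; python3 - <<'E'
from plant import vision
import cv2
c=vision.capture("side");cv2.imwrite("pics/s1.png",cv2.resize(c["image"][190:430,220:540,::-1],(800,600)))
E
```

```text
t 3.2667 pos [ 540.3 -229.4  110.5] yaw 42.8 F [-0.5  0.   0. ]
rotvec [ 0.012 -0.033 -0.04 ] shift now [-16.7  19.3  -4.9] shift after turn [-17.6  18.5  -4.5]
```

View pics/s1.png

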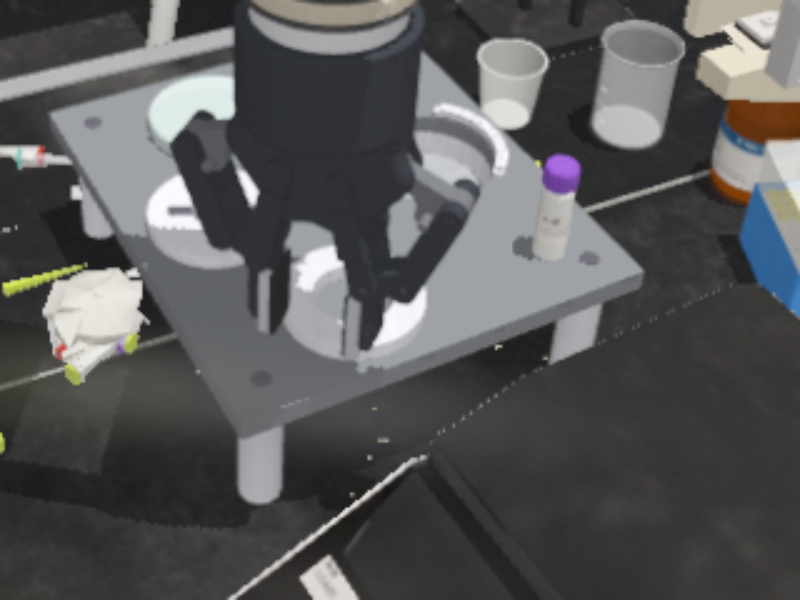

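The side crop shows the fingers at (265,300) and (360,320), above the back rim of the spacer. I'll back off before going down.

Emit:
carry_out:
  plan: [0.01, -0.03, -0.04, -10, 0, -3, 0.6, 0, 0, -0.02, -10, 0, -2, 0.6, 0, 0, 0, 0, 0, 0, 0.6, 0, 0, 0, 0, 0, 0, 0.6]

```text
clock: 3.65
position: [0.5408, -0.2292, 0.1116]
eef_rot: [[0.741, -0.005, -0.672], [0.671, -0.034, 0.74], [-0.027, -0.999, -0.022]]
contact_force: [-0.3, -0.1, -0.0]
finger_gap: 0.0343
```

```bash
python3 go.py 531 -245 92 44.7
```

```text
t 3.65 pos [ 540.8 -229.2  111.6] yaw 42.2 F [-0.3 -0.1 -0. ]
rotvec [ 0.021 -0.044 -0.028] shift now [-17.3  20.2  -4.7] shift after turn [-18.1  19.6  -4.3]
```

```bash
python3 -c "
from plant import observe
s=observe()
for k in('joint_positions','joint_vel','joint_efforts','ft_torque'):print(k,s[k].round(3))"
```

```text
joint_positions [-0.575  0.646  1.642 -0.043  0.84  -2.854]
joint_vel [-0.01  -0.012  0.002 -0.005 -0.001 -0.   ]
joint_efforts [ -0.048 -43.682 -12.277  -0.081  -0.044  -0.   ]
ft_torque [-0.007 -0.041 -0.011]
```

Joint 6 is at its limit. I'll turn the tool half a turn the other way and push along tool -x.

Emit:
carry_out:
  plan: [0, 0.12, 0, 0, -10, 0, 0.6, 0, 0.12, 0, 0, -10, 0, 0.6, 0, 0.12, 0, 0, 0, 0, 0.6, 0, 0.12, 0, 0, 0, 0, 0.6, 0, 0.12, 0, 0, 0, 0, 0.6, 0, 0.12, 0, 0, 0, 0, 0.6, 0, 0.12, 0, 0, 0, 0, 0.6, 0, 0.12, 0, 0, 0, 0, 0.6, 0, 0.12, 0, 0, 0, 0, 0.6, 0, 0.12, 0, 0, 0, 0, 0.6, 0, 0.12, 0, 0, 0, 0, 0.6, 0, 0.12, 0, 0, 0, 0, 0.6]

```text
clock: 4.65
position: [0.5436, -0.2305, 0.1412]
eef_rot: [[0.724, 0.007, 0.69], [-0.689, -0.043, 0.723], [0.035, -0.999, -0.026]]
contact_force: [0.3, 0.1, -0.2]
finger_gap: 0.0341
```

Emit:
carry_out:
  plan: [0, 0.12, 0, 0, 0, 0, 0.6, 0, 0.12, 0, 0, 0, 0, 0.6, 0, 0.12, 0, 0, 0, 0, 0.6, 0, 0.12, 0, 0, 0, 0, 0.6, 0, 0.12, 0, 0, 0, 0, 0.6, 0, 0.12, 0, 0, 0, 0, 0.6, 0, 0.12, 0, 0, 0, 0, 0.6, 0, 0.12, 0, 0, 0, 0, 0.6, 0, 0.12, 0, 0, 0, 0, 0.6, 0, 0.12, 0, 0, 0, 0, 0.6, 0, 0.12, 0, 0, 0, 0, 0.6, 0, 0.12, 0, 0, 0, 0, 0.6]

```text
clock: 5.65
position: [0.5463, -0.2318, 0.1501]
eef_rot: [[-0.637, 0.02, 0.771], [-0.77, -0.052, -0.635], [0.027, -0.998, 0.048]]
contact_force: [0.4, 0.2, -0.7]
finger_gap: 0.0341
```

```bash
python3 go.py 531 -245 115 -135.3
```

```text
t 5.65 pos [ 546.3 -231.8  150.1] yaw -129.6 F [ 0.4  0.2 -0.7]
rotvec [-0.049  0.1    0.025] shift now [18.9 35.4 -5.1] shift after turn [20.1 35.1 -1.4]
```

Emit:
carry_out:
  plan: [-0.05, 0.1, 0.025, 7, 12, 0, 0.6, 0, 0, 0, 7, 12, 0, 0.6, 0, 0, 0, 7, 11, 0, 0.6, 0, 0, 0, 0, 0, 0, 0.6]

```text
clock: 5.98
position: [0.5341, -0.2486, 0.1184]
eef_rot: [[-0.716, 0.006, 0.698], [-0.698, -0.002, -0.716], [-0.003, -1.0, 0.006]]
contact_force: [-0.3, 1.1, -0.3]
finger_gap: 0.0345
```

```bash
python3 go.py 531 -245 92 -135.3
```

```text
t 5.9833 pos [ 534.1 -248.6  118.4] yaw -135.7 F [-0.3  1.1 -0.3]
rotvec [-0.006 -0.007 -0.003] shift now [-0.2 26.3 -4.9] shift after turn [-0.3 26.4 -4.7]
```

Emit:
carry_out:
  plan: [0, 0, 0, 0, 10, -2, 0.6, 0, 0, 0, 0, 10, -3, 0.6, 0, 0, 0, 0, 4, 0, 0.6, 0, 0, 0, 0, 0, 0, 0.6]

```text
clock: 6.32
position: [0.5321, -0.2452, 0.0951]
eef_rot: [[-0.716, 0.01, 0.698], [-0.698, -0.005, -0.716], [-0.004, -1.0, 0.011]]
contact_force: [-0.1, 0.4, 0.3]
finger_gap: 0.0341
```

```bash
python3 go.py 531 -245 92 -135.3; python3 - <<'E'
from plant import vision
import cv2
c=vision.capture("side");cv2.imwrite("pics/s2.png",cv2.resize(c["image"][250:390,270:450,::-1],(770,600)))
E
```

```text
t 6.3167 pos [ 532.1 -245.2   95.1] yaw -135.7 F [-0.1  0.4  0.3]
rotvec [-0.011 -0.007 -0.004] shift now [ 0.7  3.1 -1. ] shift after turn [ 0.7  3.1 -0.9]
```

View pics/s2.png

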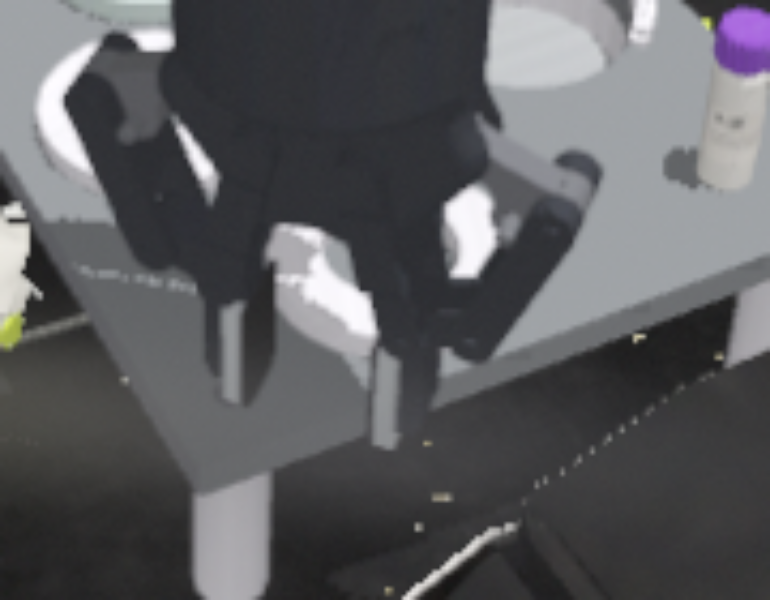

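The fingers (tips at about (235,400) and (385,445)) are behind the spacer with a gap to it. I'll feel for the plate.

Emit:
carry_out:
  plan: [0, 0, 0, 0, 3, 0, 0.6, 0, 0, 0, 0, 2, 0, 0.6, 0, 0, 0, 0, 2, 0, 0.6, 0, 0, 0, 0, 0, 0, 0.6]

```text
clock: 6.7
position: [0.5339, -0.2453, 0.0895]
eef_rot: [[-0.715, 0.013, 0.699], [-0.699, -0.007, -0.715], [-0.005, -1.0, 0.014]]
contact_force: [-0.1, 0.2, -0.3]
finger_gap: 0.0344
```

Emit:
carry_out:
  plan: [0, 0, 0, 0, 2, 0, 0.6, 0, 0, 0, 0, 2, 0, 0.6, 0, 0, 0, 0, 1, 0, 0.6]

```text
clock: 6.95
position: [0.5344, -0.2455, 0.0875]
eef_rot: [[-0.715, 0.014, 0.699], [-0.7, -0.008, -0.715], [-0.005, -1.0, 0.015]]
contact_force: [-1.6, 0.9, 4.5]
finger_gap: 0.0339
```

Emit:
carry_out:
  plan: [-0.015, 0, 0, 0, -4, -3, 0.6, 0, 0, 0, -6, 0, 0, 0.6, 0, 0, 0, -7, 0, 0, 0.6, 0, 0, 0, -7, 0, 0, 0.6, 0, 0, 0, -7, 0, 0, 0.6, 0, 0, 0, -7, 0, 0, 0.6, 0, 0, 0, -7, 0, 0, 0.6, 0, 0, 0, -7, 0, 0, 0.6]

```text
clock: 7.62
position: [0.5695, -0.2074, 0.0917]
eef_rot: [[-0.715, 0.004, 0.699], [-0.699, 0.002, -0.715], [-0.004, -1.0, 0.001]]
contact_force: [-1.1, -0.8, 0.2]
finger_gap: 0.034
```

```bash
python3 go.py 637.6 -139.2 91 -135.3
```

```text
t 7.6167 pos [ 569.5 -207.4   91.7] yaw -135.7 F [-1.1 -0.8  0.2]
rotvec [-0.001 -0.006 -0.004] shift now [-96.3   1.1  -1.2] shift after turn [-96.3   0.7  -0.6]
```

Emit:
carry_out:
  plan: [0, 0, 0, -7, 0, 0, 0.6, 0, 0, 0, -7, 0, 0, 0.6, 0, 0, 0, -7, 0, 0, 0.6, 0, 0, 0, -7, 0, 0, 0.6, 0, 0, 0, -7, 0, 0, 0.6, 0, 0, 0, -7, 0, 0, 0.6, 0, 0, 0, -7, 0, 0, 0.6, 0, 0, 0, -7, 0, 0, 0.6, 0, 0, 0, -7, 0, 0, 0.6, 0, 0, 0, -7, 0, 0, 0.6]

```text
clock: 8.45
position: [0.625, -0.1521, 0.0914]
eef_rot: [[-0.714, 0.003, 0.7], [-0.7, 0.002, -0.714], [-0.004, -1.0, 0.0]]
contact_force: [-0.1, -0.0, 0.7]
finger_gap: 0.034
```

```bash
python3 go.py 637.6 -139.2 91 -135.3
```

```text
t 8.45 pos [ 625.  -152.1   91.4] yaw -135.6 F [-0.1 -0.   0.7]
rotvec [-0.    -0.005 -0.004] shift now [-18.    0.5  -0.4] shift after turn [-18.    0.4  -0.3]
```

Emit:
carry_out:
  plan: [0, 0, 0, -4, 0, 0, 0.6, 0, 0, 0, -4, 0, 0, 0.6, 0, 0, 0, -4, 0, 0, 0.6, 0, 0, 0, -4, 0, 0, 0.6, 0, 0, 0, -3, 0, 0, 0.6]

```text
clock: 8.87
position: [0.6408, -0.1364, 0.0914]
eef_rot: [[-0.714, 0.003, 0.7], [-0.7, 0.003, -0.714], [-0.004, -1.0, 0.0]]
contact_force: [0.0, -0.6, -0.2]
finger_gap: 0.0341
```

```bash
python3 go.py 637.6 -139.2 91 -135.3; python3 - <<'E'
from plant import vision
import cv2,numpy as np
c=vision.capture("side");t=vision.capture("top")
a=cv2.resize(c["image"][190:340,230:470,::-1],(800,500))
cv2.imwrite("pics/s3.png",a)
E
```

```text
t 8.8667 pos [ 640.8 -136.4   91.4] yaw -135.6 F [ 0.  -0.6 -0.2]
rotvec [-0.001 -0.005 -0.004] shift now [ 4.2  0.3 -0.2] shift after turn [ 4.2  0.4 -0.2]
```

View pics/s3.png

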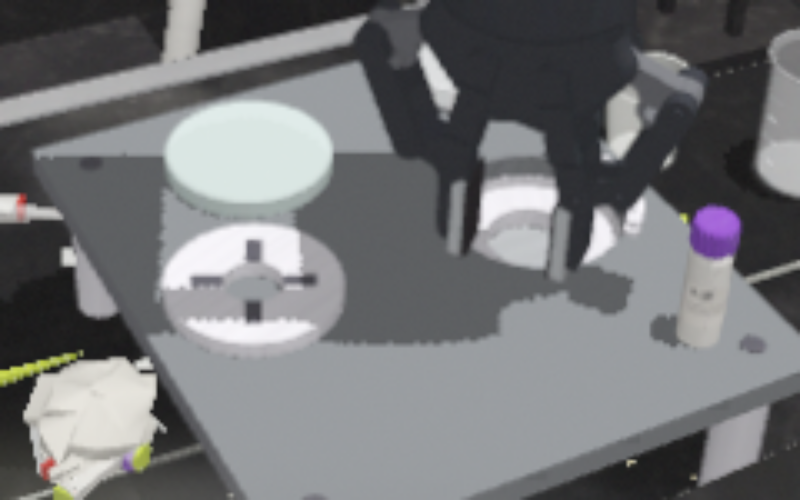

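The spacer appears sunk in the cell, at crop (545,230). I'll raise and turn for the glass.

Emit:
carry_out:
  plan: [0, 0, 0, 6, -10, 0, 0.6, 0, 0, 0, 8, -16, 0, 0.6, 0, 0.12, 0, 0, -12, 0, 0.6, 0, 0.12, 0, 0, 0, 0, 0.6, 0, 0.12, 0, 0, 0, 0, 0.6, 0, 0.12, 0, 0, 0, 0, 0.6, 0, 0.12, 0, 0, 0, 0, 0.6, 0, 0.12, 0, 0, 0, 0, 0.6, 0, 0.12, 0, 0, 0, 0, 0.6, 0, 0.12, 0, 0, 0, 0, 0.6, 0, 0.12, 0, 0, 0, 0, 0.6, 0, 0.12, 0, 0, 0, 0, 0.6]

```text
clock: 9.97
position: [0.6255, -0.1573, 0.1492]
eef_rot: [[-0.891, 0.013, -0.454], [0.454, -0.005, -0.891], [-0.013, -1.0, -0.002]]
contact_force: [-0.4, -0.3, 0.7]
finger_gap: 0.0339
```

Emit:
carry_out:
  plan: [0, 0.12, 0, 0, 0, 0, 0.6, 0, 0.12, 0, 0, 0, 0, 0.6, 0, 0, 0, 0, 0, 0, 0.6]

```text
clock: 10.22
position: [0.6242, -0.1605, 0.1549]
eef_rot: [[-0.748, 0.016, -0.663], [0.663, -0.007, -0.749], [-0.017, -1.0, -0.005]]
contact_force: [-0.4, -0.3, 0.6]
finger_gap: 0.0342
```

```bash
python3 go.py 517 2 120 143.8
```

```text
t 10.2167 pos [ 624.2 -160.5  154.9] yaw 138.5 F [-0.4 -0.3  0.6]
rotvec [ 0.005 -0.093 -0.017] shift now [188.6  32.  -50.4] shift after turn [182.5  34.9 -67.8]
```

Emit:
carry_out:
  plan: [0, -0.09, -0.02, 0, 0, 0, 0.6, 0, 0, 0, 15, 0, -6, 0.6, 0, 0, 0, 26, 3, -10, 0.6, 0, 0, 0, 26, 4, -10, 0.6, 0, 0, 0, 26, 4, -10, 0.6, 0, 0, 0, 26, 4, -10, 0.6, 0, 0, 0, 26, 4, -10, 0.6, 0, 0, 0, 20, 0, -8, 0.6, 0, 0, 0, 10, 0, -4, 0.6, 0, 0, 0, 0, 0, 0, 0.6]

```text
clock: 11.05
position: [0.5172, -0.0078, 0.1468]
eef_rot: [[-0.82, 0.016, -0.572], [0.572, -0.003, -0.82], [-0.015, -1.0, -0.006]]
contact_force: [0.8, 0.1, 0.5]
finger_gap: 0.0341
```

```bash
python3 go.py 517 2 91 143.8; python3 - <<'E'
from plant import vision
import cv2,numpy as np;from h import *
for n in("top","side"):
    c=vision.capture(n)
    for b in blobs(c,.09,(195,195,195),(255,255,255)):
        if 200<b[0][0]<480 and 160<b[0][1]<340: print(n,b)
    if n=="top":im=c["image"];cv2.imwrite("pics/t4.png",cv2.resize(im[160:330,270:470,::-1],(700,595)))
E
```

```text
t 11.05 pos [517.2  -7.8 146.8] yaw 145.1 F [0.8 0.1 0.5]
rotvec [ 0.007  0.023 -0.015] shift now [ 6.6 55.7 -7.6] shift after turn [ 5.9 55.8 -7.8]
top (array([361., 320.]), 470.8, -100.4, 20.5)
top (array([371., 280.]), 537.7, -114.4, 36.1)
top (array([325., 258.]), 567.4, -35.6, 35.6)
top (array([281., 228.]), 616.7, 28.0, 52.3)
top (array([368., 206.]), 663.6, -106.7, 36.1)
top (array([298., 188.]), 683.3, 10.8, 50.5)
side (array([254., 317.]), 456.6, -167.6, 34.4)
side (array([306., 275.]), 537.3, -115.5, 36.4)
side (array([390., 256.]), 652.9, -131.3, 32.9)
side (array([304., 235.]), 567.8, -34.9, 35.7)
side (array([368., 208.]), 680.8, -8.9, 34.5)
```

View pics/t4.png

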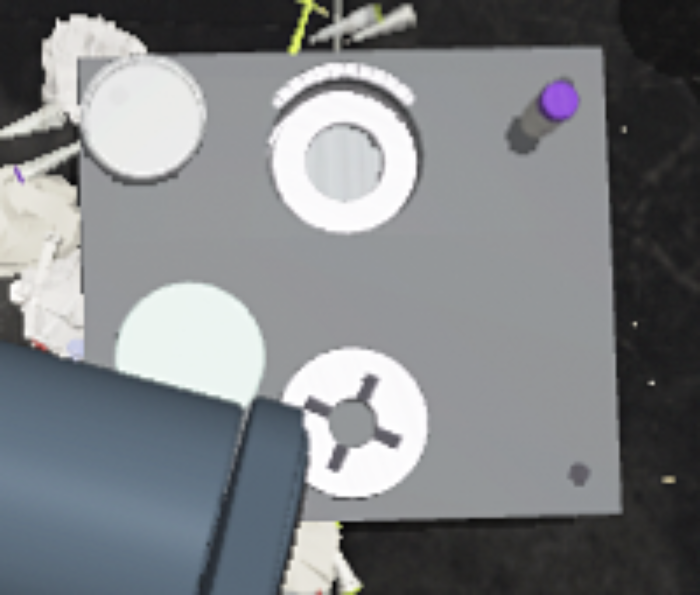

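The spacer lies concentric in the cell at crop (345,160). The glass is untouched at (190,355). A numeric level check on the spacer goes with the descent.

Emit:
carry_out:
  plan: [0, 0.02, -0.015, 3, 12, -4, 0.6, 0, 0, 0, 3, 14, -4, 0.6, 0, 0, 0, 0, 14, 0, 0.6, 0, 0, 0, 0, 10, 0, 0.6, 0, 0, 0, 0, 0, 0, 0.6]

```text
clock: 11.57
position: [0.529, -0.0052, 0.095]
eef_rot: [[-0.803, 0.018, -0.596], [0.597, 0.002, -0.803], [-0.013, -1.0, -0.012]]
contact_force: [-0.9, -0.3, -0.7]
finger_gap: 0.0342
```

```bash
python3 go.py 517 2 91 143.8; python3 - <<'E'
from plant import vision
import cv2,numpy as np;from h import *
for n in("top","side"):
    c=vision.capture(n); 
    for z in (.0655,):
      for b in blobs(c,z,(240,240,240),(255,255,255)):
        if 200<b[0][0]<480 and 160<b[0][1]<340: print(n,z,b)
E
```

```text
t 11.5667 pos [529.   -5.2  95. ] yaw 143.4 F [-0.9 -0.3 -0.7]
rotvec [ 0.012 -0.007 -0.013] shift now [14.   3.8  1.4] shift after turn [13.9  4.   1.2]
top 0.0655 (array([371., 280.]), 537.8, -116.6, 36.4)
top 0.0655 (array([367., 206.]), 667.3, -108.7, 36.7)
```

Emit:
carry_out:
  plan: [0.01, -0.01, -0.013, 0, 4, 1, 0.6, 0, 0, 0, -4, 0, 0, 0.6, 0, 0, 0, -6, 0, 0, 0.6, 0, 0, 0, -7, 0, 0, 0.6, 0, 0, 0, -7, 0, 0, 0.6, 0, 0, 0, -7, 0, 0, 0.6, 0, 0, 0, -7, 0, 0, 0.6, 0, 0, 0, -7, 0, 0, 0.6, 0, 0, 0, -7, 0, 0, 0.6, 0, 0, 0, -7, 0, 0, 0.6, 0, 0, 0, -7, 0, 0, 0.6]

```text
clock: 12.58
position: [0.5887, -0.0496, 0.0946]
eef_rot: [[-0.809, 0.005, -0.588], [0.588, 0.001, -0.809], [-0.004, -1.0, -0.003]]
contact_force: [-0.8, 0.7, 0.5]
finger_gap: 0.0341
```

```bash
python3 go.py 635.9 -85.4 91 143.8
```

```text
t 12.5833 pos [588.7 -49.6  94.6] yaw 144.0 F [-0.8  0.7  0.5]
rotvec [ 0.003  0.003 -0.004] shift now [-59.2   3.8   1.2] shift after turn [-59.2   3.6   1. ]
```

Emit:
carry_out:
  plan: [0, 0, 0, -7, 2, 0, 0.6, 0, 0, 0, -7, 1.5, 0, 0.6, 0, 0, 0, -7, 0.5, 0, 0.6, 0, 0, 0, -7, 0, 0, 0.6, 0, 0, 0, -7, 0, 0, 0.6]

```text
clock: 13.0
position: [0.6196, -0.0722, 0.0902]
eef_rot: [[-0.809, 0.004, -0.588], [0.588, 0.001, -0.809], [-0.002, -1.0, -0.003]]
contact_force: [-0.8, 0.2, -0.1]
finger_gap: 0.0343
```

```bash
python3 go.py 635.9 -85.4 91 143.8
```

```text
t 13.0 pos [619.6 -72.2  90.2] yaw 144.0 F [-0.8  0.2 -0.1]
rotvec [ 0.003  0.003 -0.002] shift now [-21.   -0.7   1. ] shift after turn [-21.   -0.8   1. ]
```

Emit:
carry_out:
  plan: [0, 0, 0, -4, 0, 0, 0.6, 0, 0, 0, -4, 0, 0, 0.6, 0, 0, 0, -4, 0, 0, 0.6, 0, 0, 0, -4, 0, 0, 0.6, 0, 0, 0, -3, 0, 0, 0.6, 0, 0, 0, -2, 0, 0, 0.6]

```text
clock: 13.5
position: [0.6402, -0.0872, 0.0902]
eef_rot: [[-0.808, 0.006, -0.588], [0.588, 0.0, -0.809], [-0.005, -1.0, -0.004]]
contact_force: [0.2, 0.6, -0.4]
finger_gap: 0.0343
```

```bash
python3 go.py 635.9 -85.4 91 143.8
```

```text
t 13.5 pos [640.2 -87.2  90.2] yaw 143.9 F [ 0.2  0.6 -0.4]
rotvec [ 0.004  0.003 -0.005] shift now [ 4.6 -0.8  1.1] shift after turn [ 4.6 -0.8  1.1]
```

Emit:
carry_out:
  plan: [0, 0, 0, 5, -12, 0, 0.6, 0, 0, 0, 5, -16, 0, 0.6, 0, -0.12, 0, 0, -12, 0, 0.6, 0, -0.12, 0, 0, 0, 0, 0.6, 0, -0.12, 0, 0, 0, 0, 0.6, 0, -0.12, 0, 0, 0, 0, 0.6, 0, -0.12, 0, 0, 0, 0, 0.6, 0, -0.08, 0, 0, 0, 0, 0.6, 0, 0, 0, 0, 0, 0, 0.6]

```text
clock: 14.25
position: [0.6296, -0.0781, 0.145]
eef_rot: [[-0.997, 0.013, 0.081], [-0.082, -0.002, -0.997], [-0.013, -1.0, 0.003]]
contact_force: [-0.2, -0.1, 0.1]
finger_gap: 0.0342
```

```bash
python3 go.py 470 -118 120 -177.4
```

```text
t 14.25 pos [629.6 -78.1 145. ] yaw -175.3 F [-0.2 -0.1  0.1]
rotvec [-0.002  0.036 -0.013] shift now [162.6  23.   26.7] shift after turn [161.2  25.   32.7]
```

Emit:
carry_out:
  plan: [0, 0.036, -0.013, 5, 0, 0, 0.6, 0, 0, 0, 20, 0, 4, 0.6, 0, 0, 0, 26, 0, 5, 0.6, 0, 0, 0, 26, 0, 5, 0.6, 0, 0, 0, 26, 0, 5, 0.6, 0, 0, 0, 26, 0, 5, 0.6, 0, 0, 0, 20, 0, 4, 0.6, 0, 0, 0, 10, 0, 2, 0.6, 0, 0, 0, 0, 0, 0, 0.6]

```text
clock: 15.0
position: [0.4653, -0.1112, 0.1552]
eef_rot: [[-1.0, 0.012, 0.028], [-0.028, -0.006, -1.0], [-0.012, -1.0, 0.007]]
contact_force: [-0.7, 0.0, 0.5]
finger_gap: 0.0341
```

```bash
python3 go.py 472 -118 91 -177.4; python3 - <<'E'
from plant import vision
import cv2,numpy as np;from h import *
for n in("top","side"):
    c=vision.capture(n)
    for b in blobs(c,.0755,(195,195,195),(255,255,255)):
        if 200<b[0][0]<480 and 160<b[0][1]<340: print(n,b)
    im=c["image"][160:300,290:450] if n=="top" else c["image"][190:330,290:450]
    cv2.imwrite(f"pics/{n}5.png",cv2.resize(im[:,:,::-1],(640,560)))
a=np.hstack([cv2.imread("pics/top5.png"),cv2.imread("pics/side5.png")]);cv2.imwrite("pics/b5.png",cv2.resize(a,(800,350)))
E
```

```text
t 15.0 pos [ 465.3 -111.2  155.2] yaw -178.4 F [-0.7  0.   0.5]
rotvec [-0.007 -0.018 -0.012] shift now [-5.7 64.3  6.5] shift after turn [-6.4 64.2  7.1]
top (array([370., 279.]), 538.0, -115.7, 36.7)
top (array([281., 230.]), 613.6, 27.7, 57.5)
top (array([367., 205.]), 666.7, -108.5, 36.7)
top (array([297., 188.]), 685.9, 11.6, 51.4)
side (array([254., 318.]), 460.4, -153.6, 35.4)
side (array([306., 275.]), 543.5, -100.1, 37.6)
side (array([389., 255.]), 667.7, -108.1, 35.2)
side (array([369., 208.]), 691.1, 9.8, 35.9)
```

View pics/b5.png

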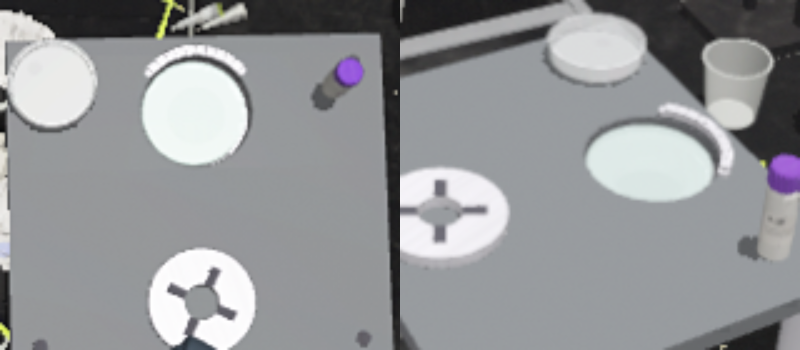

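The glass lies level in the cell: both views put it at about (667,-108) mm for z = 75.5. The petri dish and vial haven't moved. Now the retaining ring.

Emit:
carry_out:
  plan: [0, -0.02, -0.012, -2, 14, 4, 0.6, 0, 0, 0, -2, 14, 4, 0.6, 0, 0, 0, 0, 14, 0, 0.6, 0, 0, 0, 0, 12, 0, 0.6, 0, 0, 0, 0, 7, 0, 0.6, 0, 0, 0, 0, 0, 0, 0.6]

```text
clock: 15.6
position: [0.4847, -0.1222, 0.0961]
eef_rot: [[-0.999, 0.021, 0.048], [-0.048, -0.016, -0.999], [-0.02, -1.0, 0.017]]
contact_force: [-0.3, 0.2, 0.9]
finger_gap: 0.0339
```

```bash
python3 go.py 628 -110.5 91 -177.4
```

```text
t 15.6 pos [ 484.7 -122.2   96.1] yaw -177.2 F [-0.3  0.2  0.9]
rotvec [-0.017  0.003 -0.02 ] shift now [-143.6    8.    -4.9] shift after turn [-143.7    5.1   -5.2]
```

Emit:
carry_out:
  plan: [-0.017, 0, -0.02, 0, 4, -4, 0.6, 0, 0, 0, 0, 2, -1, 0.6, 0, 0, 0, 0, 0, 0, 0.6]

```text
clock: 15.85
position: [0.4872, -0.1171, 0.0905]
eef_rot: [[-0.999, 0.003, 0.049], [-0.049, -0.001, -0.999], [-0.003, -1.0, 0.001]]
contact_force: [0.1, 0.7, 0.4]
finger_gap: 0.0345
```

```bash
python3 go.py 628 -110.5 91 -177.4
```

```text
t 15.85 pos [ 487.2 -117.1   90.5] yaw -177.2 F [0.1 0.7 0.4]
rotvec [-0.001  0.003 -0.003] shift now [-1.41e+02 -1.00e-01  3.00e-01] shift after turn [-141.    -0.5   -0.2]
```

Emit:
carry_out:
  plan: [0, 0, 0, -4, 0, 0, 0.6, 0, 0, 0, -6, 0, 0, 0.6, 0, 0, 0, -7, 0, 0, 0.6, 0, 0, 0, -7, 0, 0, 0.6, 0, 0, 0, -7, 0, 0, 0.6, 0, 0, 0, -7, 0, 0, 0.6, 0, 0, 0, -7, 0, 0, 0.6, 0, 0, 0, -7, 0, 0, 0.6, 0, 0, 0, -7, 0, 0, 0.6, 0, 0, 0, -7, 0, 0, 0.6]

```text
clock: 16.68
position: [0.5604, -0.1135, 0.0931]
eef_rot: [[-0.999, 0.006, 0.049], [-0.049, -0.003, -0.999], [-0.006, -1.0, 0.003]]
contact_force: [-0.0, 0.0, -0.7]
finger_gap: 0.0343
```

```bash
python3 go.py 628 -110.5 91 -177.4
```

```text
t 16.6833 pos [ 560.4 -113.5   93.1] yaw -177.2 F [-0.   0.  -0.7]
rotvec [-0.003  0.003 -0.006] shift now [-67.7   2.5   0.3] shift after turn [-67.7   2.1   0.1]
```

Emit:
carry_out:
  plan: [0, 0, 0, -7, 2, 0, 0.6, 0, 0, 0, -7, 1, 0, 0.6, 0, 0, 0, -7, 0, 0, 0.6, 0, 0, 0, -7, 0, 0, 0.6, 0, 0, 0, -7, 0, 0, 0.6, 0, 0, 0, -6, 0, 0, 0.6]

```text
clock: 17.18
position: [0.6049, -0.1112, 0.0904]
eef_rot: [[-0.999, 0.004, 0.049], [-0.049, -0.003, -0.999], [-0.003, -1.0, 0.003]]
contact_force: [-0.2, -0.6, 0.7]
finger_gap: 0.0343
```

```bash
python3 go.py 628 -110.5 91 -177.4
```

```text
t 17.1833 pos [ 604.9 -111.2   90.4] yaw -177.2 F [-0.2 -0.6  0.7]
rotvec [-0.003  0.004 -0.004] shift now [-23.1  -0.5   0.5] shift after turn [-23.1  -0.6   0.4]
```

Emit:
carry_out:
  plan: [0, 0, 0, -4, 0, 0, 0.6, 0, 0, 0, -4, 0, 0, 0.6, 0, 0, 0, -4, 0, 0, 0.6, 0, 0, 0, -3, 0, 0, 0.6]

```text
clock: 17.52
position: [0.6224, -0.1102, 0.09]
eef_rot: [[-0.999, 0.004, 0.049], [-0.049, -0.003, -0.999], [-0.004, -1.0, 0.003]]
contact_force: [0.1, 0.2, 0.0]
finger_gap: 0.0344
```

Emit:
carry_out:
  plan: [0, 0, 0, -2, 0, 0, 0.6, 0, 0, 0, -2, 0, 0, 0.6, 0, 0, 0, -2, 0, 0, 0.6]

```text
clock: 17.77
position: [0.6293, -0.1099, 0.0899]
eef_rot: [[-0.999, 0.004, 0.049], [-0.049, -0.003, -0.999], [-0.004, -1.0, 0.003]]
contact_force: [-0.3, -0.1, -0.0]
finger_gap: 0.0341
```

```bash
python3 go.py 628 -110.5 91 -177.4; python3 - <<'E'
from plant import vision
import cv2,numpy as np
c=vision.capture("side");cv2.imwrite("pics/s6.png",cv2.resize(c["image"][200:320,310:470,::-1],(800,600)))
E
```

```text
t 17.7667 pos [ 629.3 -109.9   89.9] yaw -177.2 F [-0.3 -0.1 -0. ]
rotvec [-0.003  0.004 -0.004] shift now [ 1.3 -1.1  0.6] shift after turn [ 1.3 -1.1  0.6]
```

View pics/s6.png

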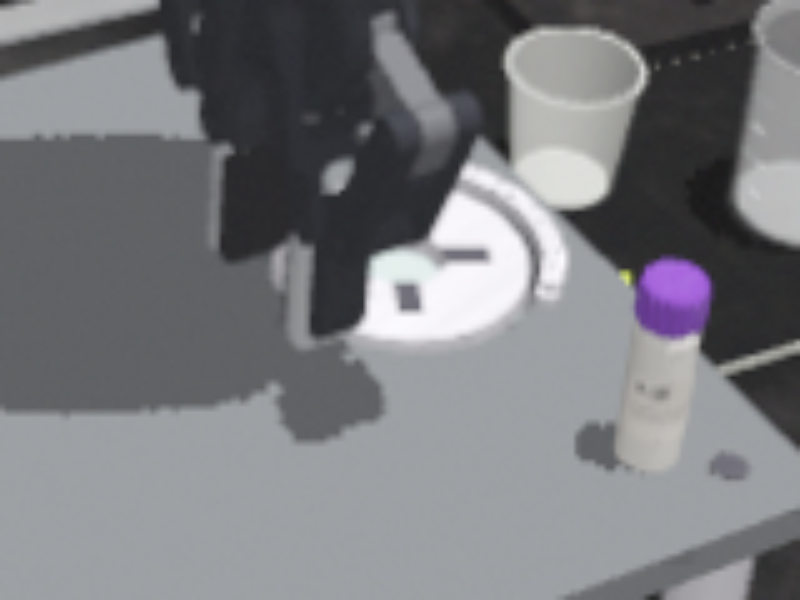

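The ring sits in the mouth inside the fence, at crop (420,265), standing slightly proud. I'll raise, centre over it and check that it is level.

Emit:
carry_out:
  plan: [0, 0, 0, 2, -10, 0, 0.65, 0, 0, 0, 0, -15, 0, 0.65, 0, 0, 0, 0, -5, 0, 0.65, 0, 0, 0, -10, 0, 0, 0.65, 0, 0, 0, -10, 0, 0, 0.65, 0, 0, 0, -10, 0, 0, 0.65, 0, 0, 0, -8, 0, 0, 0.65, 0, 0, 0, 0, 0, 0, 0.65]

```text
clock: 18.48
position: [0.6662, -0.1082, 0.1243]
eef_rot: [[-0.999, 0.005, 0.049], [-0.049, -0.003, -0.999], [-0.005, -1.0, 0.003]]
contact_force: [-0.6, -0.0, 0.4]
finger_gap: 0.0299
```

```bash
python3 go.py 667.5 -108.6 100 -177.4; python3 - <<'E'
from plant import vision
import cv2,numpy as np
c=vision.capture("side");cv2.imwrite("pics/s7.png",cv2.resize(c["image"][200:320,310:470,::-1],(800,600)))
E
```

```text
t 18.4833 pos [ 666.2 -108.2  124.3] yaw -177.2 F [-0.6 -0.   0.4]
rotvec [-0.003  0.003 -0.005] shift now [-1.2 24.4  0.4] shift after turn [-1.3 24.3  0.5]
```

View pics/s7.png

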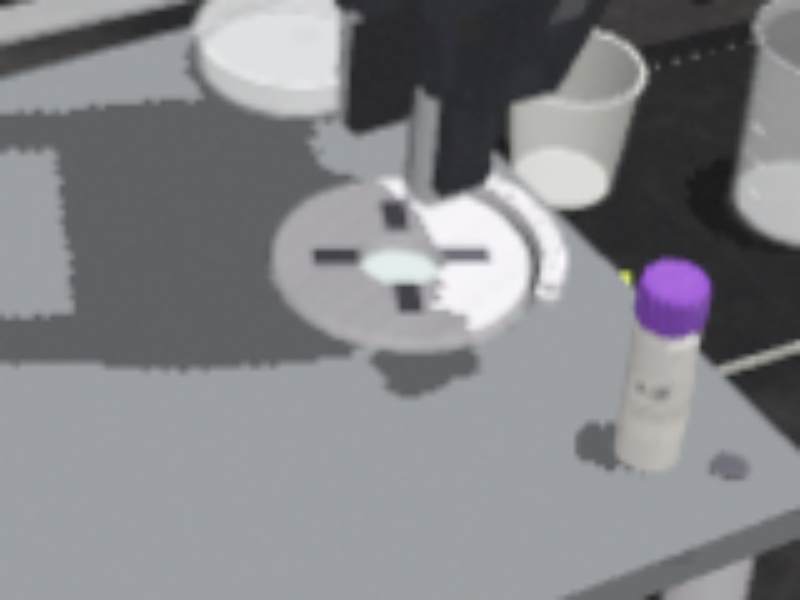

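The ring sits level and stands about 2–3 mm proud. Now I'll press on it.

Emit:
carry_out:
  plan: [0, 0, 0, -1, 8, 0, 0.65, 0, 0, 0, 0, 8, 0, 0.65, 0, 0, 0, 0, 8, 0, 0.65, 0, 0, 0, 0, 3, 0, 0.65, 0, 0, 0, 0, 0, 0, 0.65]

```text
clock: 18.95
position: [0.6635, -0.1075, 0.0927]
eef_rot: [[-0.999, -0.002, 0.049], [-0.049, -0.001, -0.999], [0.002, -1.0, 0.001]]
contact_force: [-0.2, 0.0, -0.7]
finger_gap: 0.0297
```

Emit:
carry_out:
  plan: [0, 0, 0, 0, 2, 0, 0.65, 0, 0, 0, 0, 2, 0, 0.65, 0, 0, 0, 0, 0, 0, 0.65]

```text
clock: 19.2
position: [0.6631, -0.1075, 0.0885]
eef_rot: [[-0.999, -0.003, 0.048], [-0.048, -0.001, -0.999], [0.003, -1.0, 0.001]]
contact_force: [-0.3, -0.5, -0.7]
finger_gap: 0.0299
```

```bash
python3 go.py 667.5 -108.6 91 -177.4
```

```text
t 19.2 pos [ 663.1 -107.5   88.5] yaw -177.2 F [-0.3 -0.5 -0.7]
rotvec [-0.001  0.003  0.003] shift now [-4.3 -2.6  1.3] shift after turn [-4.3 -2.5  1.3]
```

Emit:
carry_out:
  plan: [0, 0, 0, -2, -1, 1, 0.65, 0, 0, 0, -2, 0, 0, 0.65, 0, 0, 0, 0, 1, 0, 0.65, 0, 0, 0, 0, 0, 0, 0.65]

```text
clock: 19.53
position: [0.6679, -0.1086, 0.0888]
eef_rot: [[-0.999, -0.002, 0.048], [-0.048, -0.001, -0.999], [0.002, -1.0, 0.001]]
contact_force: [0.0, 0.1, 0.5]
finger_gap: 0.0297
```

Emit:
carry_out:
  plan: [0, 0, 0, 0, 1, 0, 0.65, 0, 0, 0, 0, 1, 0, 0.65]

```text
clock: 19.7
position: [0.6682, -0.1087, 0.0877]
eef_rot: [[-0.999, -0.001, 0.048], [-0.048, -0.001, -0.999], [0.001, -1.0, 0.001]]
contact_force: [-2.6, 1.0, 6.2]
finger_gap: 0.0297
```

Emit:
carry_out:
  plan: [0, 0, 0, 0, 1, 0, 0.65, 0, 0, 0, 0, 1, 0, 0.65]

```text
clock: 19.87
position: [0.6683, -0.1087, 0.0875]
eef_rot: [[-0.999, -0.001, 0.048], [-0.048, -0.001, -0.999], [0.001, -1.0, 0.001]]
contact_force: [-1.3, 1.3, 5.4]
finger_gap: 0.0301
```

Emit:
carry_out:
  plan: [0, 0, 0, 0, 1.5, 0, 0.65, 0, 0, 0, 0, 1.5, 0, 0.65, 0, 0, 0, 0, 1.5, 0, 0.65]

```text
clock: 20.12
position: [0.6682, -0.1086, 0.0863]
eef_rot: [[-0.999, -0.0, 0.049], [-0.049, -0.002, -0.999], [0.0, -1.0, 0.002]]
contact_force: [-2.1, 0.8, 7.3]
finger_gap: 0.0299
```

Emit:
carry_out:
  plan: [0, 0, 0, 0, 1.5, 0, 0.65, 0, 0, 0, 0, 1.5, 0, 0.65, 0, 0, 0, 0, 1.5, 0, 0.65]

```text
clock: 20.37
position: [0.6682, -0.1087, 0.0852]
eef_rot: [[-0.999, 0.0, 0.049], [-0.049, -0.002, -0.999], [-0.0, -1.0, 0.002]]
contact_force: [-1.0, 1.5, 6.4]
finger_gap: 0.0299
```

Emit:
carry_out:
  plan: [0, 0, 0, 0, 1.5, 0, 0.65, 0, 0, 0, 0, 1.5, 0, 0.65, 0, 0, 0, 0, 1.5, 0, 0.65]

```text
clock: 20.62
position: [0.6683, -0.1087, 0.085]
eef_rot: [[-0.999, 0.001, 0.049], [-0.049, -0.003, -0.999], [-0.001, -1.0, 0.003]]
contact_force: [-1.5, 0.4, 8.2]
finger_gap: 0.03
```

Emit:
carry_out:
  plan: [0, 0, 0, 0, 2, 0, 0.65, 0, 0, 0, 0, 2, 0, 0.65, 0, 0, 0, 0, 2, 0, 0.65]

```text
clock: 20.87
position: [0.6683, -0.1086, 0.085]
eef_rot: [[-0.999, 0.002, 0.049], [-0.049, -0.003, -0.999], [-0.002, -1.0, 0.003]]
contact_force: [-2.3, -0.8, 10.6]
finger_gap: 0.0298
```

Emit:
carry_out:
  plan: [0, 0, 0, 0, 2, 0, 0.65, 0, 0, 0, 0, 2, 0, 0.65, 0, 0, 0, 0, 2, 0, 0.65]

```text
clock: 21.12
position: [0.6682, -0.1086, 0.085]
eef_rot: [[-0.999, 0.003, 0.049], [-0.049, -0.004, -0.999], [-0.003, -1.0, 0.004]]
contact_force: [-3.9, 1.1, 9.5]
finger_gap: 0.0295
```

TCP z stays at 85.0 mm while the force rises, so the stack is on its stop. I'll bring the force up to about 20 N.

Emit:
carry_out:
  plan: [0, 0, 0, 0, 3, 0, 0.65, 0, 0, 0, 0, 3, 0, 0.65, 0, 0, 0, 0, 3, 0, 0.65]

```text
clock: 21.37
position: [0.6683, -0.1086, 0.085]
eef_rot: [[-0.999, 0.004, 0.05], [-0.05, -0.005, -0.999], [-0.004, -1.0, 0.005]]
contact_force: [-4.1, 0.4, 13.9]
finger_gap: 0.0297
```

Emit:
carry_out:
  plan: [0, 0, 0, 0, 4, 0, 0.65, 0, 0, 0, 0, 4, 0, 0.65, 0, 0, 0, 0, 4, 0, 0.65]

```text
clock: 21.62
position: [0.6684, -0.1086, 0.0849]
eef_rot: [[-0.999, 0.006, 0.05], [-0.05, -0.006, -0.999], [-0.006, -1.0, 0.006]]
contact_force: [-5.8, 1.4, 18.9]
finger_gap: 0.0296
```

Emit:
carry_out:
  plan: [0, 0, 0, 0, 4.3, 0, 0.65, 0, 0, 0, 0, 4.3, 0, 0.65, 0, 0, 0, 0, 4.3, 0, 0.65, 0, 0, 0, 0, 4.3, 0, 0.65, 0, 0, 0, 0, 4.3, 0, 0.65, 0, 0, 0, 0, 4.3, 0, 0.65]

```text
clock: 22.12
position: [0.6684, -0.1085, 0.0849]
eef_rot: [[-0.999, 0.01, 0.051], [-0.051, -0.008, -0.999], [-0.009, -1.0, 0.009]]
contact_force: [-6.0, 1.7, 20.4]
finger_gap: 0.0298
```

Emit:
carry_out:
  plan: [0, 0, 0, 0, 0, 0, 0.65, 0, 0, 0, 0, -3, 0, 0.65, 0, 0, 0, 0, -8, 0, 0.65, 0, 0, 0, 0, -15, 0, 0.65, 0, 0, 0, 0, -20, 0, 0.65, 0, 0, 0, 0, -20, 0, 0.65, 0, 0, 0, 25, -20, 0, 0.65, 0, 0, 0, 30, -10, 0, 0.65, 0, 0, 0, 30, 0, 0, 0.65, 0, 0, 0, 30, 0, 0, 0.65, 0, 0, 0, 30, 0, 0, 0.65, 0, 0, 0, 0, 0, 0, 0.65]

```text
clock: 23.12
position: [0.5185, -0.1146, 0.1852]
eef_rot: [[-0.998, 0.012, 0.054], [-0.054, -0.009, -0.998], [-0.011, -1.0, 0.01]]
contact_force: [-0.2, 0.2, -0.6]
finger_gap: 0.0296
```

```bash
python3 - <<'E'
from plant import vision
import cv2,numpy as np;from h import *
ims=[]
for n in("top","side"):
    c=vision.capture(n)
    for b in blobs(c,.077,(195,195,195),(255,255,255)):
        if 280<b[0][0]<480 and 160<b[0][1]<260: print(n,b)
    im=c["image"][160:300,290:450] if n=="top" else c["image"][190:330,290:450]
    ims.append(cv2.resize(im[:,:,::-1],(400,350)))
cv2.imwrite("pics/b8.png",np.hstack(ims))
E
```

```text
top (array([281., 230.]), 613.5, 27.6, 57.4)
top (array([368., 205.]), 666.5, -108.5, 36.7)
top (array([297., 188.]), 685.6, 11.5, 51.4)
side (array([390., 254.]), 668.1, -107.1, 36.4)
side (array([368., 208.]), 693.0, 7.8, 36.8)
```

View pics/b8.png

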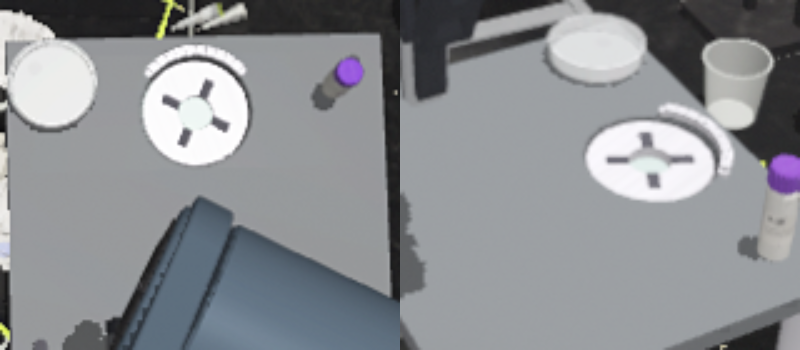

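The ring lies level and slightly sunk in the cell, and the dish and vial are where they started. I'm handing the job in.

```bash
python3 -c "
from plant import job;print(job.hand_in())"
```

```text
the job is handed in; nothing more can be done
None
```

The optical stack is built and pressed home, and I handed the job in at about 23 s with the gripper clear of everything. I slid the spacer, then the glass blank, then the retaining ring along the plate into the cell, pushing each with two fingertips from behind.

**Press:** I pressed on the ring until it stopped moving at tool-point (TCP) z = 85.0 mm. The force then climbed from 8 to 20.4 N with about 0.1 mm more movement, which is the hard stop. I held about 20 N for half a second and let go; the highest reading I saw was 20.4 N vertical.

**Last checks:**
- **Ring:** it is level and centred, and sits below the plate's top. Its top is about 77 mm high, judged from where the fingertips touched the plate earlier.
- **Dish and vial:** they show no visible movement in the last top and side views.

**What did not agree:**
- **Seat travel:** I recorded only 2.7 mm of travel with force showing, not the 5 mm stated. I think the seat had already started to sink during the faster approach, when the force reading was near zero. The ring's height before and after the press fits a full 5 mm.
- **Camera agreement:** the two cameras place the ring about 2 mm apart, which is within their calibration.

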